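# Chopping boards from the lidded box into the colour-coded rack

## Robot

A 6-joint arm with a two-finger parallel gripper is mounted at the origin on the work surface. World frame = base frame: x ahead of the robot, y to its left, z up, the work surface at z = 0. Lengths are in m, angles in rad, forces in N, time in s.
With the tool pointing down it reaches from about 0.3 to 0.775 m from the base axis. Payload 14.6 kg.
Tool frame: the origin (TCP) lies between the finger pads; the fingertips stand 14 mm ahead of it and the grasp point (between the pads) lies 5 mm behind it (robot.tcp_to_tips is the distance from the TCP to the fingertips, in m); z points along the fingers, y is the line along which they close (so a half turn about z gives the same grasp; the last joint's range is limited). The gripper opens to 85 mm and grips with 20 to 120 N. Pads are 22 mm wide; open, the fingers measure 114 mm over their backs; the gripper's body (76 mm by 85 mm) begins 54 mm behind the grasp point. The pads swing forward as they close: fully open they stand 13 mm farther back than shut.
Start: joints at [1.043, 0.3, 1.521, -0, 1.321, -0.067], TCP at [0.245, 0.493, 0.245] pointing down, gripper open.
Joint ranges: [-3.03, 3.03], [-0.79, 2.21], [0.23, 2.52], [-1.04, 4.18], [0, 3.07], [-2.55, 2.55]. Speed limits (rad/s): [2.22, 2.22, 2.57, 3.14, 3.14, 3.14].

## Interface

Orientations are given as a unit quaternion [w, x, y, z].
In Python, from station import robot gives the robot as it stands. The module is installed in compiled form; this text tells all that it offers.
- The arm moves only by the tool apply_moves, never from a script. Its argument "targets" is a list of rows, each a list of 3 entries, a list of its own where there are three numbers: the turn, a rotation vector about the tool's x, y, z normalised to -1 to 1, where 1 is 2 pi rad, then the shift along the tool's x, y, z normalised to -1 to 1, where 1 is 1 m, then the opening, from 0 (shut) to 1 (fully open). In form: [[[wx, wy, wz], [dx, dy, dz], grip], ...]. A call has 1 to 12 rows; each row shifts and turns the commanded pose from where the row before left it, along the tool's axes as they then stand; what a row does not reach is not made up. A row lasts 1/10 s, in which the tool goes at most 50 mm and 8.59 degrees, less where a joint would pass 70% of its speed; a pose out of reach is approached as far as the arm can. A call with a number of a shift or a turn outside -1 to 1 is refused whole. A call with a gripper value outside its range is refused whole. The fingers move at their own pace and stop on an object; "newtons" is the grip in N (left out, the last holds). Time passes only in rows, so rows that do not move let the fingers close. It gives the time, the measured TCP pose, the force, the opening and the grip force at its end, in the units of the state.
- robot.observe(): the state, without advancing time (a new reading comes with each control period).
- robot.snapshot(name): name is "scene" or "top" or "wrist"; returns the picture (480x640x3 uint8, red, green, blue); there is no depth.
- robot.calibration(name): a dict with "vertical_fov" (degrees; the focal length in pixels is half the picture's height over the tangent of half this angle, whatever the lens; pixels are square), "cx", "cy" (the principal point, pixels), "world_from_camera" (4x4, takes a point from camera to world coordinates); the wrist camera has in their place "tool_from_camera" (4x4, takes a point from camera to tool coordinates, whose origin is the TCP and whose axes are the flange's). Camera axes: x right, y up, looking along -z (the intrinsics and any distortion apply to the point x, -y, -z); pixel columns grow to the right and rows downward; lengths in m; the calibration is good to about 2 mm. A picture is of the moment at which its call begins: read the wrist's pose just before it. calibration takes no time and is no camera call.
- robot.finish_job(): hands the job in; it is judged then, once.
The state is a dict: "t": time; "joint_positions": joint angles; "qvel": joint speeds; "joint_efforts": joint torques, N m; "tool_pos": TCP position; "tool_rot": TCP orientation; "ft_force": force on the tool from outside, world axes, zero at the start; "moment": the same for the moment, N m; "opening": opening from 0.0 (shut) to 1.0 (fully open); "grasp_force": force on a finger pad.
Only numpy, scipy, OpenCV 4.12 (cv2) and the standard library are available. Lean on these libraries where they do the work, as an engineer would, in place of code of your own. Each camera call takes 0.05 s, during which the arm holds its last target. There are 200 camera calls.

## Task

Swing the clear lid of the box of chopping boards right back past its balance point so that it stays open by itself, and leave it open. Then take the red and the green board out and stand each on its long edge in the rack slot marked with its own colour, lowered all the way down, not dropped, and let go. Leave the blue board in the box, and do not disturb the bottles, the bowl or the spatula.

Things in the scene. Friction and masses are not known exactly. Their poses are not given: they have to be found in the camera images.
- box: white open-topped box fixed to the counter, 168 (x) x 178 (y) x 118 high, walls and floor 5 thick. Origin: centre of its underside, on the counter; its front (-x) turns roughly to the robot, the lid's hinge runs along its rear (+x) top rim, parallel to its y. Inside are three stalls for boards, side by side 46 apart (at y = -46, 0, +46), each between two 40 high ribs; the boards' tops come 110 above the counter, 8 below the rim. Lengths in mm
- lid (a joint): angle of the lid, a clear sheet with blue edges, 168 x 178 x 6, 0.25 kg: 0 closed and flat on the box, growing as its front edge swings up and over to the rear (+x of the box) about the hinge; stop at 1.8 rad, leaning back beyond the hinge. The hinge is nearly free: the lid falls shut from below about 1.45 rad and falls back against its stop, where it rests, from above about 1.57. Starts closed. Lengths in mm
- lid_pull (a point): centre of the lid's black pull, a short cylinder lying parallel to the hinge, 24 diameter and 26 long, flat ends; carried on a stalk 14 wide in the middle of the lid near its front edge, the centre 142 in front of the hinge line and 34 above the lid's underside (28 above its top face). Pinched on its two flat ends (parallel to the box's y) it can turn between the fingers as the lid swings. Axes are the lid's: with the lid closed parallel to the box's. Lengths in mm
- lid_hinge (a point): middle of the hinge line, at the lid's underside, 84 behind the box's centre and 118.5 above the counter; the lid turns about this point's y axis. Lengths in mm
- rack: grey board rack fixed to the counter: base plate 200 (x) x 150 (y) x 8 thick. Origin: centre of its underside. Three slots run along its x, side by side 46 apart (at y = -46, 0, +46). Each lies between two steel wire hoops 6 thick, 110 long and reaching 58 above the counter, that leave a gap of 20; along x end lips 12 high above the plate leave 154 for the board. Lengths in mm
- slot_red: the red-marked slot of the rack: two red blocks (14 x 26 x 22 high), one at each end of the slot, 90 either side of its centre, and a thin red strip along its floor between the two hoops. Origin: centre of the slot at the rack's floor (top of the base plate, 8 above the table), where the underside of a seated board comes; its x runs along the slot, z up. Which slot of the rack has which colour varies. The red board belongs here. Lengths in mm
- slot_green: the green-marked slot of the rack: two green blocks (14 x 26 x 22 high), one at each end of the slot, 90 either side of its centre, and a thin green strip along its floor between the two hoops. Origin: centre of the slot at the rack's floor (top of the base plate, 8 above the table), where the underside of a seated board comes; its x runs along the slot, z up. Which slot of the rack has which colour varies. The green board belongs here. Lengths in mm
- slot_blue: the blue-marked slot of the rack: two blue blocks (14 x 26 x 22 high), one at each end of the slot, 90 either side of its centre, and a thin blue strip along its floor between the two hoops. Origin: centre of the slot at the rack's floor (top of the base plate, 8 above the table), where the underside of a seated board comes; its x runs along the slot, z up. Which slot of the rack has which colour varies. It stays empty. Lengths in mm
- board_red: chopping board, red plastic, 140 long (its x) x 12 thick (its y) x 105 tall (its z), about 0.16 kg, standing upright on its long edge. Origin: centre of the underside edge. At the start it stands in one of the three stalls of the box, parallel to the box's x; which colour is in which stall varies. To go in the red slot. Lengths in mm
- board_green: chopping board, green plastic, 140 long (its x) x 12 thick (its y) x 105 tall (its z), about 0.16 kg, standing upright on its long edge. Origin: centre of the underside edge. At the start it stands in one of the three stalls of the box, parallel to the box's x; which colour is in which stall varies. To go in the green slot. Lengths in mm
- board_blue: chopping board, blue plastic, 140 long (its x) x 12 thick (its y) x 105 tall (its z), about 0.16 kg, standing upright on its long edge. Origin: centre of the underside edge. At the start it stands in one of the three stalls of the box, parallel to the box's x; which colour is in which stall varies. To stay where it is. Lengths in mm
- sauce_yellow: bystander: yellow squeeze bottle with red cap, 54 diameter, 150 high, standing left of the work. Origin: centre of the underside. Lengths in mm
- sauce_white: bystander: white squeeze bottle with red cap, 54 diameter, 150 high, standing left of the work. Origin: centre of the underside. Lengths in mm
- bowl: bystander: steel bowl, 130 diameter, 55 high, standing right of the work. Origin: centre of the underside. Lengths in mm
- spatula: bystander: spatula with a black blade and wooden handle lying flat beyond the box and the rack, about across the robot's view. Origin: under its middle. Lengths in mm

How it is judged:
By the outcome, as a careful person would: the job done as asked, in the order asked, and still so for the second after the job is handed in, with the robot touching nothing.
It also fails if it takes over 72 s, if anything falls off the work surface, if the arm or the gripper's body presses on something with over 40 N, if the wrist force passes 120 N, or if a joint passes its speed limit or range.

## Working session

There is one attempt and no reset: what is moved stays moved. The work goes in short steps, Python scripts to look and compute and a tool call to move; the robot and the scene stay as the last step left them, time stands still between calls to the robot, and variables do not carry over. Pictures are saved under pics/ and viewed, at most 10 in all, crops included, and the job is handed in when it is done.

Besides the shell and the picture viewer there is one more tool, called after ">>>" in YAML: its name, and indented under it one key for each argument. apply_moves: Moves the arm, as the interface text tells. Its arguments: {"type":"object","properties":{"targets":{"type":"array","items":{"type":"array"}},"newtons":{"type":"number"}},"required":["targets"]}

```bash
mkdir -p pics
python3 - <<'E'
from station import robot
import cv2,numpy as np
np.set_printoptions(precision=4,suppress=True)
for n in ("scene","top"):
    cv2.imwrite(f"pics/{n}0.png",robot.snapshot(n)[:,:,::-1])
for n in ("scene","top","wrist"): print(n,robot.calibration(n))
print(robot.observe())
E
```

```text
scene {'vertical_fov': 49.48432625487412, 'cx': 318.82120986361616, 'cy': 236.98544716587122, 'world_from_camera': array([[ 0.6678, -0.6116,  0.4243,  1.2189],
       [ 0.7442,  0.5593, -0.3652, -0.5546],
       [-0.0139,  0.5596,  0.8286,  1.3425],
       [ 0.    ,  0.    ,  0.    ,  1.    ]])}
top {'vertical_fov': 47.38114540464062, 'cx': 314.42332959964733, 'cy': 228.65911587854671, 'world_from_camera': array([[-0.0114,  0.9798, -0.1994,  0.342 ],
       [-0.9999, -0.011 ,  0.0031, -0.0235],
       [ 0.0008,  0.1995,  0.9799,  1.4335],
       [ 0.    ,  0.    ,  0.    ,  1.    ]])}
wrist {'vertical_fov': 66.92202248415559, 'cx': 310.3403461603684, 'cy': 236.59095135622897, 'tool_from_camera': array([[-0.0004,  0.9656,  0.2602,  0.0653],
       [ 1.    ,  0.0003,  0.0007, -0.0011],
       [ 0.0006,  0.2602, -0.9656, -0.1284],
       [ 0.    ,  0.    ,  0.    ,  1.    ]])}
{'t': 0.1, 'joint_positions': array([ 1.0434,  0.3004,  1.5215,  0.    ,  1.3207, -0.0666]), 'qvel': array([ 0.0002, -0.0018, -0.0008, -0.0004,  0.0016, -0.0003]), 'joint_efforts': array([ -0.0007, -54.4374, -36.237 ,  -0.0002,   0.0031,   0.    ]), 'tool_pos': array([0.2445, 0.4925, 0.2448]), 'tool_rot': array([-0.0002,  0.2284,  0.9736, -0.0005]), 'ft_force': array([ 0.1322,  0.5474, -0.0781]), 'moment': array([-0.0083, -0.0235, -0.0775]), 'grasp_force': 0.0, 'opening': 1.0007616208020715}
```

View pics/scene0.png

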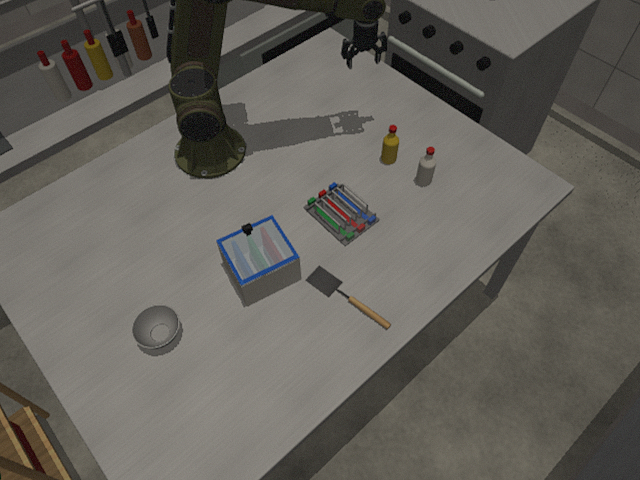

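View pics/top0.png

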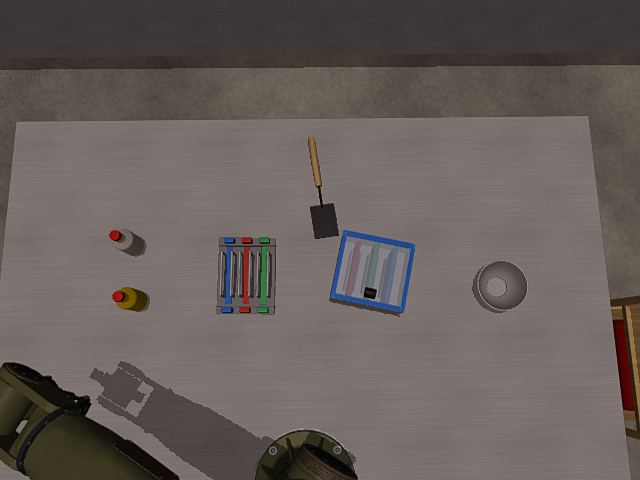

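The top view shows the rack at about (247,275), with slots blue, red and green from left to right. The box is at about (373,272), with the red, green and blue boards left to right and the pull at (370,293). Next I'll turn these pixels into positions.

```bash
cat > h.py <<'E'
import numpy as np,cv2
from station import robot
from scipy.spatial.transform import Rotation as R
np.set_printoptions(precision=4,suppress=True)
def pose():
    s=robot.observe(); q=s["tool_rot"]; return s["tool_pos"],R.from_quat([q[1],q[2],q[3],q[0]])
def cam(n):
    c=robot.calibration(n); 
    if n=="wrist":
        p,r=pose(); T=np.eye(4);T[:3,:3]=r.as_matrix();T[:3,3]=p; M=T@c["tool_from_camera"]
    else: M=c["world_from_camera"]
    return 240/np.tan(np.radians(c["vertical_fov"]/2)),c["cx"],c["cy"],M
def back(C,uv,z):
    f,cx,cy,M=C; uv=np.atleast_2d(uv).astype(float)
    d=np.c_[(uv[:,0]-cx)/f,-(uv[:,1]-cy)/f,-np.ones(len(uv))]@M[:3,:3].T
    return M[:3,3]+d*((z-M[2,3])/d[:,2])[:,None]
def proj(C,P):
    f,cx,cy,M=C; c=(np.atleast_2d(P)-M[:3,3])@M[:3,:3]
    return np.c_[cx+f*c[:,0]/-c[:,2],cy-f*c[:,1]/-c[:,2]]
def mask(im,col):
    i=im.astype(int);k={"red":0,"green":1,"blue":2}[col];o=[i[...,j] for j in range(3) if j!=k]
    return ((i[...,k]>70)&(i[...,k]>1.7*np.maximum(*o))).astype(np.uint8)
def blobs(m,amin=15):
    n,l,st,ce=cv2.connectedComponentsWithStats(m); return [(st[j],ce[j],l==j) for j in range(1,n) if st[j][4]>=amin]
def go(pos,yaw_y):
    "delta in tool axes to the world pos with tool down and tool y at the world angle (deg)"
    p,r=pose(); a=np.radians(yaw_y); y=np.array([np.cos(a),np.sin(a),0]);z=np.array([0,0,-1.]);x=np.cross(y,z)
    t=R.from_matrix(np.c_[x,y,z]); print("turn",(r.inv()*t).as_rotvec()/2/np.pi,"shift(cur axes)",r.inv().apply(np.array(pos)-p),"shift(final axes)",t.inv().apply(np.array(pos)-p))
E
python3 - <<'E'
from h import *
im=robot.snapshot("top");C=cam("top")
for c in ("red","green","blue"):
    for st,ce,l in blobs(mask(im,c)):
        print(c,st,ce,"z30:",back(C,ce,.03)[0][:2],"z8:",back(C,ce,.008)[0][:2])
b=max((b for b in blobs(mask(im,"blue")) if b[1][0]>320),key=lambda b:b[0][4])
co=max(cv2.findContours(b[2].astype(np.uint8),0,2)[0],key=len)[:,0]
W=back(C,co,.1235)[:,:2]
r=cv2.minAreaRect(W.astype(np.float32)*1000);print("lid",r)
pl=np.argwhere(im[280:305,355:385].max(2)<30);pc=pl.mean(0)[::-1]+[355,280];print("pull",pc,len(pl),back(C,pc,.155))
E
```

```text
red [109 230  10  11  84] [113.8095 234.5833] z30: [0.6178 0.4962] z8: [0.6221 0.5043]
red [242 237   9   6  53] [246.0755 239.5472] z30: [0.6007 0.1506] z8: [0.6048 0.1533]
red [243 247   8  57 294] [245.5714 275.2551] z30: [0.5073 0.1506] z8: [0.5099 0.1533]
red [112 291  11  11  93] [117.0108 295.7634] z30: [0.4585 0.4782] z8: [0.4603 0.486 ]
red [239 307  11   6  60] [244.3333 309.4833] z30: [0.4201 0.1526] z8: [0.4213 0.1553]
red [616 322  18  89 646] [624.8359 365.9582] z30: [ 0.2698 -0.7976] z8: [ 0.2687 -0.8097]
green [259 238  10   4  40] [263.5 239.5] z30: [0.6003 0.1052] z8: [0.6044 0.1072]
green [261 247   7  57 290] [263.4931 275.4276] z30: [0.5063 0.1045] z8: [0.5089 0.1065]
green [258 307  10   6  50] [262.32 309.1 ] z30: [0.4205 0.1069] z8: [0.4217 0.1089]
blue [ 331  230   84   82 1125] [373.4169 269.0578] z30: [ 0.5196 -0.1789] z8: [ 0.5224 -0.1814]
blue [224 238  10   5  44] [228.6136 239.7273] z30: [0.6008 0.1961] z8: [0.6048 0.1995]
blue [225 247   8  57 240] [227.725  275.7917] z30: [0.5064 0.1965] z8: [0.509 0.2  ]
blue [222 307  10   6  57] [226.2807 309.4737] z30: [0.4206 0.1984] z8: [0.4218 0.2019]
lid ((505.5930480957031, -167.3008270263672), (176.85699462890625, 167.120361328125), 77.67497253417969)
pull [369.593  293.0116] 86 [[ 0.4478 -0.1543  0.155 ]]
```

```bash
python3 -c "
from h import *
go([.4485,-.1548,.24],77.7)"
```

```text
turn [-0.0001 -0.     -0.0392] shift(cur axes) [-0.4706 -0.489   0.0053] shift(final axes) [-0.3372 -0.589   0.0049]
```

>>> apply_moves:
  targets:
    - [[0, 0, -0.0196], [0, 0, 0], 0.7]
    - [[0, 0, -0.0196], [0, 0, 0], 0.7]
    - [[0, 0, 0], [-0.0225, -0.0393, 0], 0.7]
    - [[0, 0, 0], [-0.0225, -0.0393, 0], 0.7]
    - [[0, 0, 0], [-0.0225, -0.0393, 0], 0.7]
    - [[0, 0, 0], [-0.0225, -0.0393, 0], 0.7]
    - [[0, 0, 0], [-0.0225, -0.0393, 0], 0.7]
    - [[0, 0, 0], [-0.0225, -0.0393, 0], 0.7]
    - [[0, 0, 0], [-0.0225, -0.0393, 0], 0.7]
    - [[0, 0, 0], [-0.0225, -0.0393, 0], 0.7]
    - [[0, 0, 0], [-0.0225, -0.0393, 0], 0.7]
    - [[0, 0, 0], [-0.0225, -0.0393, 0], 0.7]

```text
t: 1.35
tool_pos: [0.3808, 0.0589, 0.2454]
tool_rot: [0.0, 0.107, 0.994, 0.0]
ft_force: [0.9, 0.9, -0.0]
opening: 0.702
grasp_force: 0.0
```

>>> apply_moves:
  targets:
    - [[0, 0, 0], [-0.0225, -0.0393, 0], 0.7]
    - [[0, 0, 0], [-0.0225, -0.0393, 0], 0.7]
    - [[0, 0, 0], [-0.0225, -0.0393, 0], 0.7]
    - [[0, 0, 0], [-0.0225, -0.0393, 0], 0.7]
    - [[0, 0, 0], [0, 0, 0], 0.7]
    - [[0, 0, 0], [0, 0, 0], 0.7]

```text
t: 1.95
tool_pos: [0.435, -0.1125, 0.2448]
tool_rot: [-0.001, 0.108, 0.994, 0.0]
ft_force: [0.5, -0.3, 0.4]
opening: 0.705
grasp_force: 0.0
```

Run:
```python
from h import *
p,r=pose();print(p,r.as_matrix()[:,1])
C=cam("wrist");im=robot.snapshot("wrist");cv2.imwrite("pics/w1.png",im[:,:,::-1])
print(proj(C,[[.4485,-.1548,.1525]]))
go([.4485,-.1548,.24],77.7)
```

```text
[ 0.435  -0.1125  0.2448] [0.2147 0.9767 0.0002]
[[253.28   278.9832]]
turn [ 0.     -0.0001 -0.    ] shift(cur axes) [-0.0224 -0.0392  0.0049] shift(final axes) [-0.0224 -0.0392  0.005 ]
```

View pics/w1.png

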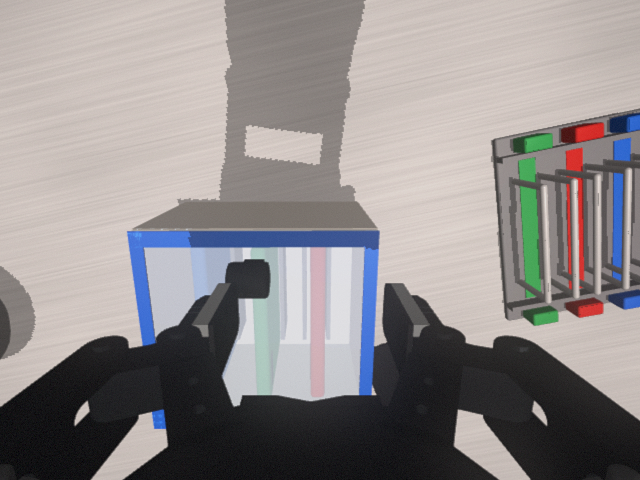

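The wrist view shows the pull centred at about (248,279), 5 px left of the prediction. That means 2–3 mm of correction along tool -y before descending and pinching.

>>> apply_moves:
  targets:
    - [[0, 0, 0], [-0.0112, -0.0208, 0], 0.7]
    - [[0, 0, 0], [-0.0112, -0.0208, 0], 0.7]
    - [[0, 0, 0], [0, 0, 0.032], 0.7]
    - [[0, 0, 0], [0, 0, 0.032], 0.7]
    - [[0, 0, 0], [0, 0, 0.018], 0.7]
    - [[0, 0, 0], [0, 0, 0.0145], 0.7]
    - [[0, 0, 0], [0, 0, 0], 0.7]
    - [[0, 0, 0], [0, 0, 0], 0.2]
    - [[0, 0, 0], [0, 0, 0], 0.2]
    - [[0, 0, 0], [0, 0, 0], 0.2]
    - [[0, 0, 0], [0, 0, 0], 0.2]
  newtons: 25

```text
t: 3.1
tool_pos: [0.4487, -0.157, 0.1499]
tool_rot: [0.001, 0.107, 0.994, 0.0]
ft_force: [-0.5, 5.7, 6.7]
opening: 0.3
grasp_force: 27.8
```

>>> apply_moves:
  targets:
    - [[0, 0, 0], [-0.0041, 0, -0.014], 0.2]
    - [[0, 0, 0], [-0.0055, 0, -0.0135], 0.2]
    - [[0, 0, 0], [-0.0068, 0, -0.0129], 0.2]
    - [[0, 0, 0], [-0.0081, 0, -0.0122], 0.2]
    - [[0, 0, 0], [-0.0092, 0, -0.0113], 0.2]
    - [[0, 0, 0], [-0.0103, 0, -0.0103], 0.2]
    - [[0, 0, 0], [0, 0, 0], 0.2]

```text
t: 3.8
tool_pos: [0.4921, -0.1665, 0.2243]
tool_rot: [0.001, 0.107, 0.994, 0.0]
ft_force: [-3.4, 5.5, 3.1]
opening: 0.3
grasp_force: 28.1
```

>>> apply_moves:
  targets:
    - [[0, 0, 0], [-0.0113, 0, -0.0092], 0.2]
    - [[0, 0, 0], [-0.0122, 0, -0.0081], 0.2]
    - [[0, 0, 0], [-0.0129, 0, -0.0068], 0.2]
    - [[0, 0, 0], [-0.0135, 0, -0.0055], 0.2]
    - [[0, 0, 0], [-0.014, 0, -0.0041], 0.2]
    - [[0, 0, 0], [-0.0143, 0, -0.0027], 0.2]
    - [[0, 0, 0], [-0.0145, 0, -0.0012], 0.2]
    - [[0, 0, 0], [-0.0146, 0, 0.0002], 0.2]
    - [[0, 0, 0], [-0.0145, 0, 0.0017], 0.2]
    - [[0, 0, 0], [-0.0143, 0, 0.0031], 0.2]
    - [[0, 0, 0], [-0.0139, 0, 0.0045], 0.2]
    - [[0, 0, 0], [0, 0, 0], 0.2]

```text
t: 5.0
tool_pos: [0.6391, -0.1985, 0.2517]
tool_rot: [0.001, 0.107, 0.994, 0.0]
ft_force: [2.2, 3.3, 5.5]
opening: 0.299
grasp_force: 29.3
```

Run:
```python
from h import *
cv2.imwrite("pics/s1.png",cv2.resize(robot.snapshot("scene")[150:330,170:400,::-1],None,fx=3,fy=3))
```

```text
(no output)
```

View pics/s1.png

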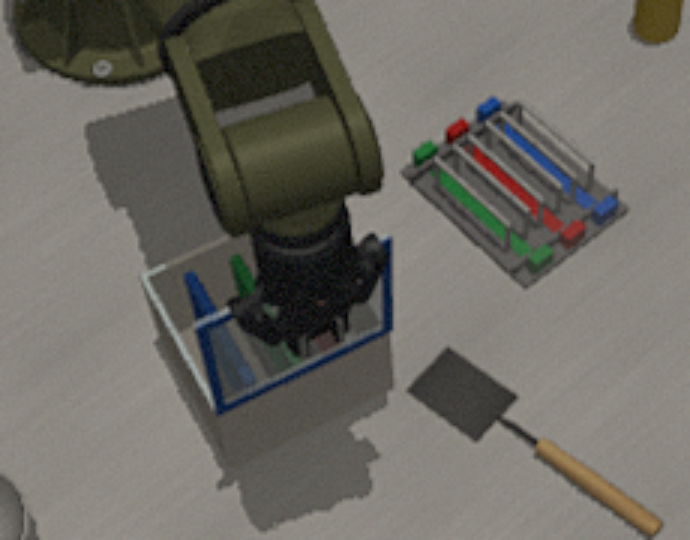

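The lid stands at about 1.7 rad, just past upright. I'll carry it close to its stop, then release and rise.

>>> apply_moves:
  targets:
    - [[0, 0, 0], [-0.006, 0, 0.0024], 0.2]
    - [[0, 0, 0], [-0.0055, 0, 0.0025], 0.2]
    - [[0, 0, 0], [0, 0, 0], 0.2]
    - [[0, 0, 0], [0, 0, 0], 0.7]
    - [[0, 0, 0], [0, 0, 0], 0.7]
    - [[0, 0, 0], [-0.004, 0, 0], 0.7]
    - [[0, 0, 0], [0, 0, -0.02], 0.7]
    - [[0, 0, 0], [0, 0, -0.03], 0.7]
    - [[0, 0, 0], [0, 0, -0.04], 0.7]
    - [[0, 0, 0], [0, 0, -0.04], 0.7]
    - [[0, 0, 0], [0.03, 0, 0], 0.7]
    - [[0, 0, 0], [0.04, 0, 0], 0.7]

```text
t: 6.25
tool_pos: [0.5848, -0.1874, 0.3762]
tool_rot: [0.001, 0.107, 0.994, -0.0]
ft_force: [1.2, 0.1, 0.5]
opening: 0.7
grasp_force: 0.0
```

```bash
python3 -c "
from h import *
go([.5154,-.1224,.30],77.7)"
```

```text
turn [-0.0001  0.0002  0.    ] shift(cur axes) [0.0818 0.0488 0.076 ] shift(final axes) [0.0817 0.0488 0.0762]
```

>>> apply_moves:
  targets:
    - [[0, 0, 0], [0.04, 0.02, 0.01], 0.4]
    - [[0, 0, 0], [0.03, 0.0288, 0.02], 0.4]
    - [[0, 0, 0], [0.0118, 0, 0.03], 0.4]
    - [[0, 0, 0], [0, 0, 0.016], 0.4]
    - [[0, 0, 0], [0, 0, 0], 0.4]
    - [[0, 0, 0], [0, 0, 0], 0.4]

```text
t: 6.85
tool_pos: [0.5154, -0.1223, 0.3009]
tool_rot: [0.0, 0.107, 0.994, -0.0]
ft_force: [0.3, 0.4, 1.5]
opening: 0.401
grasp_force: 0.0
```

Run:
```python
from h import *
p,r=pose();print(p)
C=cam("wrist");im=robot.snapshot("wrist");cv2.imwrite("pics/w2.png",im[:,:,::-1])
c=np.array([.5056,-.1673]);a=np.radians(-12.3);ex=np.array([np.cos(a),np.sin(a)]);ey=np.array([-ex[1],ex[0]])
for n,yy in (("red",.046),("green",0)):
    print(n,[proj(C,[*(c+yy*ey+x*ex),.11])[0] for x in(-.07,.07)])
    for st,ce,l in blobs(mask(im,n),200): 
        print(st,ce,back(C,ce,.11))
```

```text
[ 0.5154 -0.1223  0.3009]
red [array([311.9178, 133.2816]), array([311.8262, 287.0926])]
[533  40  37  23 550] [551.3109  51.2764] [[0.4262 0.0931 0.11  ]]
[537  69  16  19 264] [544.7841  77.8561] [[0.4451 0.087  0.11  ]]
[545  91  11 102 846] [550.3097 140.8913] [[0.4964 0.0892 0.11  ]]
[ 302  131   13  153 1842] [308.2438 205.6596] [[ 0.5069 -0.1238  0.11  ]]
[540 213  33  17 418] [556.6435 220.7392] [[0.568  0.0916 0.11  ]]
green [array([257.5357, 133.311 ]), array([263.2169, 287.105 ])]
[497  51  26  19 373] [509.5362  60.0724] [[0.4256 0.06   0.11  ]]
[494  78  16  19 224] [501.5045  87.1384] [[0.4446 0.0521 0.11  ]]
[ 496  101   20  101 1334] [505.6304 149.5322] [[0.4954 0.0515 0.11  ]]
[509 223  22  14 228] [519.6535 229.4825] [[0.5691 0.0585 0.11  ]]
[253 243  13  36 381] [259.0525 261.1785] [[ 0.5481 -0.1796  0.11  ]]
```

View pics/w2.png

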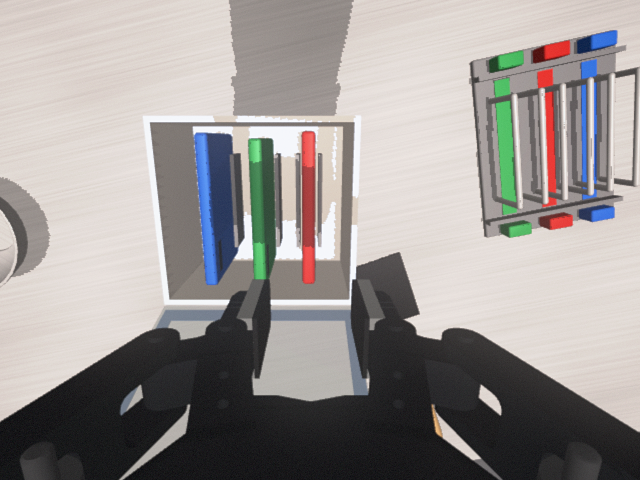

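The lid rests open at the bottom of the frame. The red board is at columns 302–315, about 3.5 px left of the prediction, so I shift 3 mm along tool -y. Then I descend and grip.

>>> apply_moves:
  targets:
    - [[0, 0, 0], [0.001, -0.003, 0.035], 0.4]
    - [[0, 0, 0], [0, 0, 0.045], 0.4]
    - [[0, 0, 0], [0, 0, 0.045], 0.4]
    - [[0, 0, 0], [0, 0, 0.035], 0.4]
    - [[0, 0, 0], [0, 0, 0.025], 0.4]
    - [[0, 0, 0], [0, 0, 0.015], 0.4]
    - [[0, 0, 0], [0, 0, 0.01], 0.4]
    - [[0, 0, 0], [0, 0, 0], 0.4]
    - [[0, 0, 0], [0, 0, 0], 0.05]
    - [[0, 0, 0], [0, 0, 0], 0.05]
    - [[0, 0, 0], [0, 0, 0], 0.05]
  newtons: 35

```text
t: 8.0
tool_pos: [0.514, -0.1249, 0.0913]
tool_rot: [0.001, 0.107, 0.994, -0.0]
ft_force: [0.1, -0.3, 6.0]
opening: 0.136
grasp_force: 36.3
```

```bash
python3 -c "
from h import *
go([.509,.1515,.25],89.2)"
```

```text
turn [-0.0001  0.0003 -0.0319] shift(cur axes) [ 0.0634  0.269  -0.1589] shift(final axes) [ 0.0089  0.2763 -0.1587]
```

>>> apply_moves:
  targets:
    - [[0, 0, 0], [0, 0, -0.02], 0.05]
    - [[0, 0, 0], [0, 0, -0.035], 0.05]
    - [[0, 0, 0], [0, 0, -0.045], 0.05]
    - [[0, 0, 0], [0, 0, -0.04], 0.05]
    - [[0, 0, 0], [0, 0, -0.02], 0.05]
    - [[0, 0, -0.016], [0, 0, 0], 0.05]
    - [[0, 0, -0.016], [0, 0, 0], 0.05]
    - [[0, 0, 0], [0, 0, 0], 0.05]

```text
t: 8.8
tool_pos: [0.5133, -0.1247, 0.2504]
tool_rot: [0.0, 0.006, 1.0, -0.0]
ft_force: [0.3, -0.5, -0.9]
opening: 0.137
grasp_force: 35.5
```

>>> apply_moves:
  targets:
    - [[0, 0, 0], [0.0015, 0.025, 0], 0.05]
    - [[0, 0, 0], [0.0015, 0.04, 0], 0.05]
    - [[0, 0, 0], [0.0015, 0.045, 0], 0.05]
    - [[0, 0, 0], [0.0015, 0.045, 0], 0.05]
    - [[0, 0, 0], [0.0015, 0.045, 0], 0.05]
    - [[0, 0, 0], [0.0015, 0.04, 0], 0.05]
    - [[0, 0, 0], [0, 0.025, 0], 0.05]
    - [[0, 0, 0], [0, 0.0113, 0], 0.05]
    - [[0, 0, 0], [0, 0, 0], 0.05]
    - [[0, 0, 0], [0, 0, 0], 0.05]

```text
t: 9.8
tool_pos: [0.5082, 0.1508, 0.2501]
tool_rot: [-0.0, 0.007, 1.0, -0.0]
ft_force: [-0.2, -1.1, -1.2]
opening: 0.135
grasp_force: 35.5
```

Run:
```python
from h import *
p,r=pose();print(p,r.as_matrix()[:,1])
C=cam("wrist");im=robot.snapshot("wrist");cv2.imwrite("pics/w3.png",im[:,:,::-1])
for n in ("red","green","blue"):
    for st,ce,l in blobs(mask(im,n),120): print(n,st,ce,"z30",back(C,ce,.03)[0][:2],"z8",back(C,ce,.008)[0][:2])
```

```text
[0.5082 0.1508 0.2501] [ 0.0149  0.9999 -0.0003]
red [  291   105    39   297 10409] [310.264 249.487] z30 [0.5494 0.1487] z8 [0.5562 0.1486]
green [260 204  12  71 600] [265.2867 245.0667] z30 [0.5441 0.1038] z8 [0.5506 0.1008]
```

View pics/w3.png

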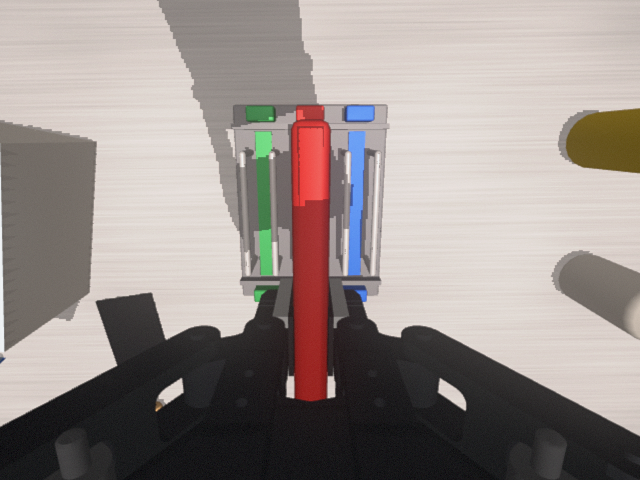

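The red board hangs centred over the red block at (310,113) and parallel to the slot. I'll lower it in stages and watch the force.

>>> apply_moves:
  targets:
    - [[0, 0, 0], [-0.002, 0, 0.03], 0.05]
    - [[0, 0, 0], [0, 0, 0.035], 0.05]
    - [[0, 0, 0], [0, 0, 0.025], 0.05]
    - [[0, 0, 0], [0, 0, 0.01], 0.05]
    - [[0, 0, 0], [0, 0, 0.008], 0.05]
    - [[0, 0, 0], [0, 0, 0.008], 0.05]
    - [[0, 0, 0], [0, 0, 0], 0.05]

```text
t: 10.55
tool_pos: [0.5102, 0.1514, 0.1341]
tool_rot: [-0.0, 0.007, 1.0, -0.0]
ft_force: [-0.2, -0.9, -2.3]
opening: 0.128
grasp_force: 35.5
```

Run:
```python
from h import *
a=robot.snapshot("scene")[150:280,270:420,::-1];b=robot.snapshot("wrist")[100:420,200:440,::-1]
cv2.imwrite("pics/s2.png",np.hstack([cv2.resize(a,(554,480),interpolation=2),cv2.resize(b,(246,480))[:, :]]))
```

```text
(no output)
```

View pics/s2.png

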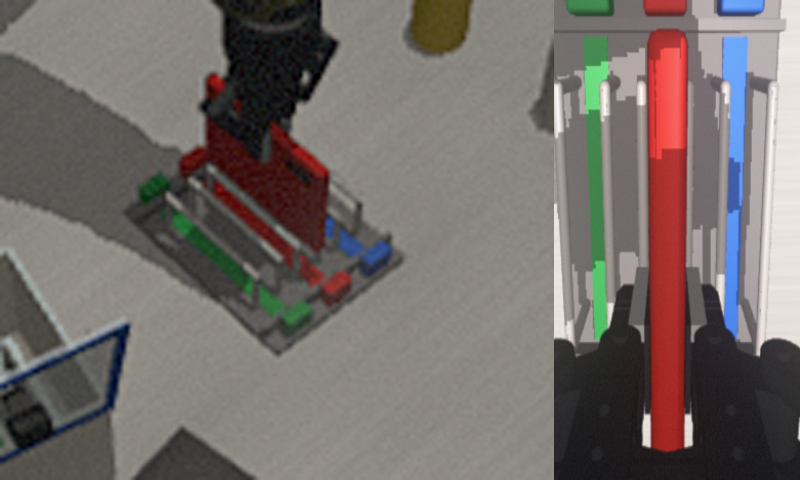

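The board sits between the red slot's hoops: its mid column in the crop is 667 and the slot's is about 665. There is no side force, so I keep lowering.

>>> apply_moves:
  targets:
    - [[0, 0, 0], [0, -0.001, 0.01], 0.05]
    - [[0, 0, 0], [0, 0, 0.012], 0.05]
    - [[0, 0, 0], [0, 0, 0.008], 0.05]
    - [[0, 0, 0], [0, 0, 0.004], 0.05]
    - [[0, 0, 0], [0, 0, 0.003], 0.05]
    - [[0, 0, 0], [0, 0, 0], 0.05]

```text
t: 11.25
tool_pos: [0.51, 0.1506, 0.0968]
tool_rot: [-0.0, 0.007, 1.0, -0.0]
ft_force: [0.3, 0.3, -0.6]
opening: 0.133
grasp_force: 35.5
```

>>> apply_moves:
  targets:
    - [[0, 0, 0], [0, 0, 0.0015], 0.05]
    - [[0, 0, 0], [0, 0, 0.0015], 0.05]
    - [[0, 0, 0], [0, 0, 0], 0.05]
    - [[0, 0, 0], [0, 0, 0], 0.05]

```text
t: 11.65
tool_pos: [0.5102, 0.1506, 0.0943]
tool_rot: [0.0, 0.007, 1.0, 0.0]
ft_force: [-0.0, 0.4, -0.2]
opening: 0.135
grasp_force: 35.5
```

>>> apply_moves:
  targets:
    - [[0, 0, 0], [0, 0, 0.001], 0.05]
    - [[0, 0, 0], [0, 0, 0.001], 0.05]
    - [[0, 0, 0], [0, 0, 0], 0.05]

```text
t: 11.95
tool_pos: [0.5102, 0.1508, 0.0942]
tool_rot: [0.0, 0.007, 1.0, 0.0]
ft_force: [-13.5, -1.5, 26.0]
opening: 0.133
grasp_force: 39.5
```

Seated: contact comes at the predicted height. I relieve the press, release and retreat, then go over the green board.

>>> apply_moves:
  targets:
    - [[0, 0, 0], [0, 0, -0.0015], 0.05]
    - [[0, 0, 0], [0, 0, 0], 0.4]
    - [[0, 0, 0], [0, 0, 0], 0.4]
    - [[0, 0, 0], [0, 0, -0.02], 0.4]
    - [[0, 0, 0], [0, 0, -0.04], 0.4]
    - [[0, 0, 0], [0, 0, -0.045], 0.4]
    - [[0, 0, 0], [0, 0, -0.045], 0.4]
    - [[0, 0, 0], [0, 0, -0.01], 0.4]
    - [[0, 0, 0.016], [0, 0, 0], 0.4]
    - [[0, 0, 0.016], [0, 0, 0], 0.4]
    - [[0, 0, 0], [0, 0, 0], 0.4]

```text
t: 13.05
tool_pos: [0.5101, 0.1506, 0.2531]
tool_rot: [-0.0, 0.108, 0.994, -0.0]
ft_force: [0.0, 0.0, 0.3]
opening: 0.399
grasp_force: 0.0
```

```bash
python3 -c "
from h import *
a=np.radians(77.7);g=np.array([.5056,-.1673])-.003*np.array([np.cos(a),np.sin(a)])+.001*np.array([-.977,.213]);print(g)
go([*g,.30],77.7)"
```

```text
[ 0.504 -0.17 ]
turn [-0.0001 -0.0001 -0.0002] shift(cur axes) [-0.0628 -0.3144 -0.0468] shift(final axes) [-0.0624 -0.3145 -0.0469]
```

>>> apply_moves:
  targets:
    - [[0, 0, 0], [-0.007, -0.03, 0], 0.4]
    - [[0, 0, 0], [-0.009, -0.045, 0], 0.4]
    - [[0, 0, 0], [-0.009, -0.045, 0], 0.4]
    - [[0, 0, 0], [-0.009, -0.045, 0], 0.4]
    - [[0, 0, 0], [-0.009, -0.045, 0], 0.4]
    - [[0, 0, 0], [-0.009, -0.045, 0], 0.4]
    - [[0, 0, 0], [-0.0104, -0.04, 0], 0.4]
    - [[0, 0, 0], [0, -0.0195, 0], 0.4]
    - [[0, 0, 0], [0, 0, 0], 0.4]
    - [[0, 0, 0], [0, 0, 0], 0.4]

```text
t: 14.05
tool_pos: [0.5041, -0.1698, 0.2532]
tool_rot: [-0.0, 0.106, 0.994, 0.0]
ft_force: [0.6, 0.3, 0.2]
opening: 0.403
grasp_force: 0.0
```

Run:
```python
from h import *
p,r=pose();print(p)
C=cam("wrist");im=robot.snapshot("wrist");cv2.imwrite("pics/w4.png",im[:,:,::-1])
print(proj(C,[[*(np.array([.504,-.17])+s*np.array([.977,-.213])),.11] for s in(-.07,.07)]))
```

```text
[ 0.5041 -0.1698  0.2532]
[[311.9315 132.6321]
 [311.5737 310.331 ]]
```

View pics/w4.png

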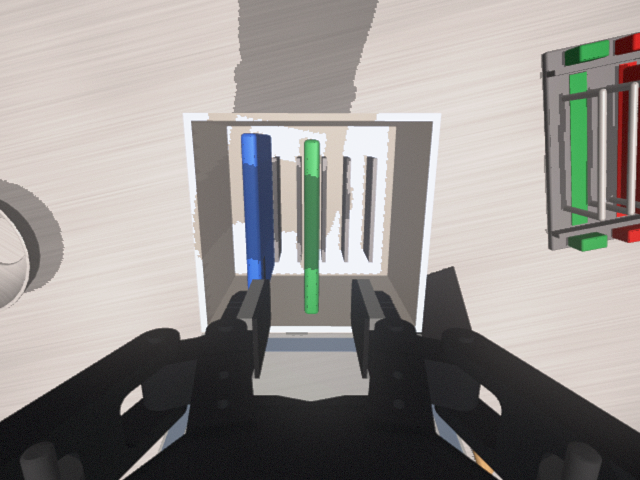

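The green board is at column 311.5, centred, in rows 140–314. It lies about 4 px (3 mm) to the rear, so I shift for that, descend and grip.

>>> apply_moves:
  targets:
    - [[0, 0, 0], [-0.003, 0, 0.03], 0.4]
    - [[0, 0, 0], [0, 0, 0.045], 0.4]
    - [[0, 0, 0], [0, 0, 0.04], 0.4]
    - [[0, 0, 0], [0, 0, 0.025], 0.4]
    - [[0, 0, 0], [0, 0, 0.015], 0.4]
    - [[0, 0, 0], [0, 0, 0.007], 0.4]
    - [[0, 0, 0], [0, 0, 0], 0.4]
    - [[0, 0, 0], [0, 0, 0], 0.05]
    - [[0, 0, 0], [0, 0, 0], 0.05]
    - [[0, 0, 0], [0, 0, 0], 0.05]
  newtons: 35

```text
t: 15.1
tool_pos: [0.5076, -0.1707, 0.0928]
tool_rot: [0.001, 0.107, 0.994, -0.0]
ft_force: [-0.3, 2.4, 6.2]
opening: 0.134
grasp_force: 36.2
```

>>> apply_moves:
  targets:
    - [[0, 0, 0], [0, 0, -0.02], 0.05]
    - [[0, 0, 0], [0, 0, -0.035], 0.05]
    - [[0, 0, 0], [0, 0, -0.045], 0.05]
    - [[0, 0, 0], [0, 0, -0.04], 0.05]
    - [[0, 0, 0], [0, 0, -0.02], 0.05]
    - [[0, 0, -0.016], [0, 0, 0], 0.05]
    - [[0, 0, -0.016], [0, 0, 0], 0.05]
    - [[0, 0, 0], [0, 0, 0], 0.05]

```text
t: 15.9
tool_pos: [0.5069, -0.1706, 0.2518]
tool_rot: [0.0, 0.006, 1.0, -0.0]
ft_force: [-1.0, 0.1, -2.8]
opening: 0.139
grasp_force: 35.1
```

```bash
python3 -c "
from h import *
go([.510,.1046,.25],89.2)"
```

```text
turn [-0.      0.      0.0003] shift(cur axes) [0.0002 0.2752 0.0018] shift(final axes) [0.0007 0.2752 0.0018]
```

>>> apply_moves:
  targets:
    - [[0, 0, 0], [0, 0.025, 0], 0.05]
    - [[0, 0, 0], [0, 0.04, 0], 0.05]
    - [[0, 0, 0], [0, 0.045, 0], 0.05]
    - [[0, 0, 0], [0, 0.045, 0], 0.05]
    - [[0, 0, 0], [0, 0.045, 0], 0.05]
    - [[0, 0, 0], [0, 0.04, 0], 0.05]
    - [[0, 0, 0], [0, 0.025, 0], 0.05]
    - [[0, 0, 0], [0, 0.0102, 0], 0.05]
    - [[0, 0, 0], [0, 0, 0.03], 0.05]
    - [[0, 0, 0], [0, 0, 0.035], 0.05]
    - [[0, 0, 0], [0, 0, 0.015], 0.05]
    - [[0, 0, 0], [0, 0, 0], 0.05]

```text
t: 17.1
tool_pos: [0.5099, 0.1038, 0.1696]
tool_rot: [-0.002, 0.008, 1.0, -0.0]
ft_force: [-0.4, 0.7, -2.2]
opening: 0.138
grasp_force: 35.0
```

Run:
```python
from h import *
cv2.imwrite("pics/w5.png",cv2.resize(robot.snapshot("wrist")[90:330,180:480,::-1],(750,600)))
```

```text
(no output)
```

View pics/w5.png

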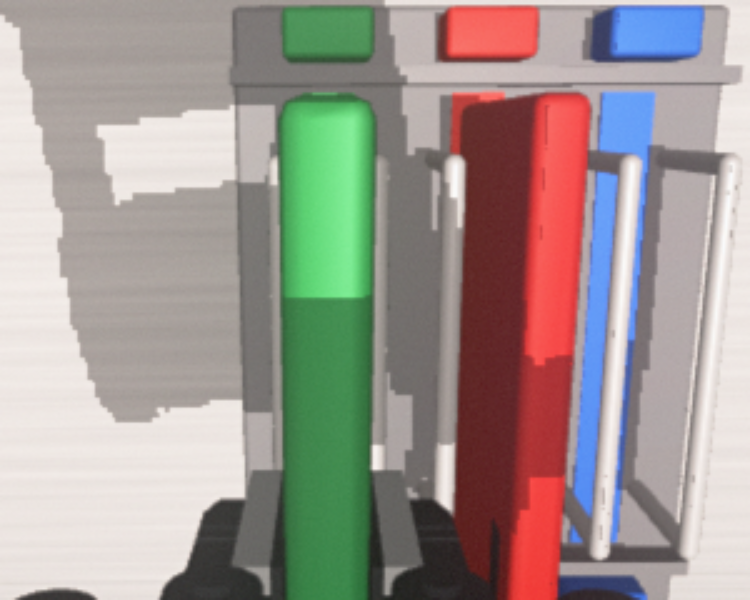

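The green board is centred between its hoops (275 and 381, board mid 327). The red board stands in its own slot. I lower the green.

>>> apply_moves:
  targets:
    - [[0, 0, 0], [0, 0.0005, 0.012], 0.05]
    - [[0, 0, 0], [0, 0, 0.012], 0.05]
    - [[0, 0, 0], [0, 0, 0.012], 0.05]
    - [[0, 0, 0], [0, 0, 0.012], 0.05]
    - [[0, 0, 0], [0, 0, 0.012], 0.05]
    - [[0, 0, 0], [0, 0, 0.007], 0.05]
    - [[0, 0, 0], [0, 0, 0.003], 0.05]
    - [[0, 0, 0], [0, 0, 0], 0.05]

```text
t: 17.95
tool_pos: [0.5107, 0.1051, 0.1014]
tool_rot: [-0.0, 0.007, 1.0, -0.0]
ft_force: [-0.1, 0.1, -1.6]
opening: 0.138
grasp_force: 35.2
```

>>> apply_moves:
  targets:
    - [[0, 0, 0], [0, 0, 0.001], 0.05]
    - [[0, 0, 0], [0, 0, 0.001], 0.05]
    - [[0, 0, 0], [0, 0, 0.001], 0.05]
    - [[0, 0, 0], [0, 0, 0], 0.05]

```text
t: 18.35
tool_pos: [0.5108, 0.1051, 0.0987]
tool_rot: [0.0, 0.007, 1.0, -0.0]
ft_force: [-0.2, 0.5, -2.9]
opening: 0.132
grasp_force: 35.2
```

>>> apply_moves:
  targets:
    - [[0, 0, 0], [0, 0, 0.001], 0.05]
    - [[0, 0, 0], [0, 0, 0.001], 0.05]
    - [[0, 0, 0], [0, 0, 0.001], 0.05]
    - [[0, 0, 0], [0, 0, 0.0005], 0.05]
    - [[0, 0, 0], [0, 0, 0], 0.05]

```text
t: 18.85
tool_pos: [0.5108, 0.1051, 0.0958]
tool_rot: [0.0, 0.007, 1.0, 0.0]
ft_force: [-5.7, -0.5, 7.7]
opening: 0.136
grasp_force: 36.7
```

>>> apply_moves:
  targets:
    - [[0, 0, 0], [0, 0, 0], 0.33]
    - [[0, 0, 0], [0, 0, 0], 0.33]
    - [[0, 0, 0], [0, 0, -0.01], 0.33]
    - [[0, 0, 0], [0, 0, -0.03], 0.33]
    - [[0, 0, 0], [0, 0, -0.045], 0.33]
    - [[0, 0, 0], [0, 0, -0.045], 0.33]
    - [[0, 0, 0], [0, 0, -0.045], 0.33]
    - [[0, 0, 0], [0.045, 0, 0], 0.33]
    - [[0, 0, 0], [0.045, 0, 0], 0.33]
    - [[0, 0, 0], [0.045, 0, 0], 0.33]
    - [[0, 0, 0], [0.02, 0, 0], 0.33]
    - [[0, 0, 0], [0, 0, 0], 0.33]

```text
t: 20.05
tool_pos: [0.3541, 0.1072, 0.2713]
tool_rot: [0.001, 0.006, 1.0, 0.0]
ft_force: [0.9, -0.1, -0.4]
opening: 0.33
grasp_force: 0.0
```

Run:
```python
from h import *
a=robot.snapshot("scene")[150:340,200:400,::-1];b=robot.snapshot("top")[200:330,190:430,::-1]
cv2.imwrite("pics/f.png",np.hstack([cv2.resize(a,(400,380)),cv2.resize(cv2.resize(b,(400,217)),(400,380))]))
```

```text
(no output)
```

View pics/f.png

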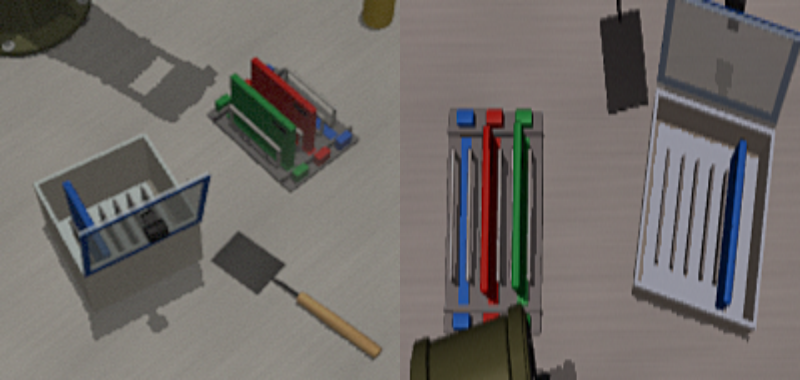

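Both boards stand in the slots of their own colour. The lid rests open, the blue board is in the box, and the bystanders look untouched.

```bash
python3 -c "
from station import robot
print(robot.finish_job())"
```

```text
the job is handed in; nothing more can be done
None
```

The job is handed in at about 20 s: the lid rests open by itself, the red and green boards stand seated and released in their own slots, and the blue board is still in the box with the bottles, bowl and spatula never approached.

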